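# Click the parts pail's lid shut all the way round

## Task

The lid of the green parts pail has been laid on but only clicked in at one side. Go round its rim and press down every section that still stands up until it clicks shut, so that the whole rim lies flush. Only press: leave the pail standing where it is, pick nothing up, and do not disturb the things around it.

Things in the scene. Friction and masses are not known exactly. Their poses are not given: they have to be found in the camera images.
- pail: Loose green plastic pail full of hardware, 2.5 to 4 kg, too heavy to tip or slide when its rim is pressed straight down. Tapered, 150 mm across the foot, 191 mm across the top bead, 150 mm high without its lid. Origin: centre of its underside on the table, z up. A wire bail with black grip hangs down at its +x side (to 101 mm from the axis, below 130 mm height); ears at +y and -y.
- lid_center (a point): Top of the white lid's sunken middle panel, on the pail's axis, 152.5 mm above the table; the panel (67 mm radius) is down already and does not move. Round it, slits cut the rim into six 60-degree sections from 67 to 101 mm radius, section k centred (k-1) x 60 degrees counterclockwise from the pail's +x. Each folds about a line 66 mm from the axis, 150 mm up. Shut, the rim's top is 157.5 mm up.
- pad_1 (a point): Centre of the top of the grey ribbed thumb pad on rim section 1 (26 mm along the rim, 9 mm across, 93 mm from the pail's axis), the place to press, straight down. It moves with the section: 159 mm above the table when shut, about 10 mm higher and 5 mm nearer the axis when standing up.
- section_1 (a joint): Fold angle of rim section 1, rad: 0 = clicked shut, flush; about 0.39 = standing up; it rests only at these ends. Pressed at the pad it resists with up to about 8 N early on, then less; past 0.2 it jumps shut by itself and stays, but let go before that it springs up again. Shut, it sits on a hard stop; pressing it again does no harm. Starts shut.
- pad_2 (a point): Centre of the top of the grey ribbed thumb pad on rim section 2 (26 mm along the rim, 9 mm across, 93 mm from the pail's axis), the place to press, straight down. It moves with the section: 159 mm above the table when shut, about 10 mm higher and 5 mm nearer the axis when standing up.
- section_2 (a joint): Fold angle of rim section 2, rad: 0 = clicked shut, flush; about 0.39 = standing up; it rests only at these ends. Pressed at the pad it resists with up to about 8 N early on, then less; past 0.2 it jumps shut by itself and stays, but let go before that it springs up again. Shut, it sits on a hard stop; pressing it again does no harm. Starts shut or standing.
- pad_3 (a point): Centre of the top of the grey ribbed thumb pad on rim section 3 (26 mm along the rim, 9 mm across, 93 mm from the pail's axis), the place to press, straight down. It moves with the section: 159 mm above the table when shut, about 10 mm higher and 5 mm nearer the axis when standing up.
- section_3 (a joint): Fold angle of rim section 3, rad: 0 = clicked shut, flush; about 0.39 = standing up; it rests only at these ends. Pressed at the pad it resists with up to about 8 N early on, then less; past 0.2 it jumps shut by itself and stays, but let go before that it springs up again. Shut, it sits on a hard stop; pressing it again does no harm. Starts standing.
- pad_4 (a point): Centre of the top of the grey ribbed thumb pad on rim section 4 (26 mm along the rim, 9 mm across, 93 mm from the pail's axis), the place to press, straight down. It moves with the section: 159 mm above the table when shut, about 10 mm higher and 5 mm nearer the axis when standing up.
- section_4 (a joint): Fold angle of rim section 4, rad: 0 = clicked shut, flush; about 0.39 = standing up; it rests only at these ends. Pressed at the pad it resists with up to about 8 N early on, then less; past 0.2 it jumps shut by itself and stays, but let go before that it springs up again. Shut, it sits on a hard stop; pressing it again does no harm. Starts standing.
- pad_5 (a point): Centre of the top of the grey ribbed thumb pad on rim section 5 (26 mm along the rim, 9 mm across, 93 mm from the pail's axis), the place to press, straight down. It moves with the section: 159 mm above the table when shut, about 10 mm higher and 5 mm nearer the axis when standing up.
- section_5 (a joint): Fold angle of rim section 5, rad: 0 = clicked shut, flush; about 0.39 = standing up; it rests only at these ends. Pressed at the pad it resists with up to about 8 N early on, then less; past 0.2 it jumps shut by itself and stays, but let go before that it springs up again. Shut, it sits on a hard stop; pressing it again does no harm. Starts standing.
- pad_6 (a point): Centre of the top of the grey ribbed thumb pad on rim section 6 (26 mm along the rim, 9 mm across, 93 mm from the pail's axis), the place to press, straight down. It moves with the section: 159 mm above the table when shut, about 10 mm higher and 5 mm nearer the axis when standing up.
- section_6 (a joint): Fold angle of rim section 6, rad: 0 = clicked shut, flush; about 0.39 = standing up; it rests only at these ends. Pressed at the pad it resists with up to about 8 N early on, then less; past 0.2 it jumps shut by itself and stays, but let go before that it springs up again. Shut, it sits on a hard stop; pressing it again does no harm. Starts shut or standing.
- tape_center (a point): Bystander: loose roll of yellow tape lying flat, 90 mm across, 25 mm high; the point is its centre, half-way up.
- wrench: Bystander: loose steel wrench lying flat, 170 mm long along its x, handle to -x; origin under its middle.
- bin_center (a point): Bystander: loose small black open bin with steel hooks in it, 115 x 85 x 55 mm high; the point is its centre, half-way up.

How it is judged:
At the end, for the whole second after the job is handed in: All six rim sections are clicked shut (fold angle under 0.05 rad), the pail stands upright (within 0.05 rad) and at rest within 30 mm of where it stood, and the tape, wrench and bin lie within 30 mm of where they lay (value of joint each of section_1, section_2, section_3, section_4, section_5, section_6 below 0.05 rad and distance of each of pail, tape_center, wrench, bin_center from where it was at the start of the episode below 0.03 m and angle between pail's own z axis and vertical below 0.05 rad and linear speed of pail below 0.02 m/s); the robot touches nothing.
It fails at once if the pail is lifted off the table (height (world z) of pail above 0.015 m).
It fails at once if the pail is pushed more than 30 mm away (distance of pail from where it was at the start of the episode above 0.03 m).
It fails at once if the pail is tipped by more than 0.15 rad (angle between pail's own z axis and vertical above 0.15 rad).
It fails at once if the tape, the wrench or the bin is picked up or disturbed (moved more than 30 mm) (distance of any of tape_center, wrench, bin_center from where it was at the start of the episode above 0.03 m).
It also fails if it takes over 54 s, if anything falls off the work surface, if the arm or the gripper's body presses on something with over 40 N, if the wrist force passes 120 N, or if a joint passes its speed limit or range.

## Robot

A 7-joint arm with a two-finger parallel gripper is mounted at the origin on the work surface. World frame = base frame: x ahead of the robot, y to its left, z up, the work surface at z = 0. Lengths are in m, angles in rad, forces in N, time in s.
With the tool pointing down it reaches from about 0.4 to 0.85 m from the base axis. Payload 10.4 kg.
Tool frame: the origin (TCP) lies at the very end of the fingers, on their centre line; the grasp point (between the pads) lies 19 mm behind it; z points along the fingers, y is the line along which they close (so a half turn about z gives the same grasp; the last joint's range is limited). The gripper opens to 85 mm and grips with 20 to 120 N. Pads are 22 mm wide; open, the fingers measure 114 mm over their backs; the gripper's body (76 mm by 85 mm) begins 54 mm behind the grasp point. The pads swing forward as they close: fully open they stand 13 mm farther back than shut.
Start: joints at [1.163, 0.332, -0.065, 1.46, 0.022, 1.35, -0.088], TCP at [0.235, -0.579, 0.231] pointing down, gripper open.
Joint ranges: [-2.6, 2.6], [-0.5, 2.12], [-1.47, 1.34], [0.16, 2.42], [-1.27, 4.41], [0.06, 2.06], [-2.6, 2.6]. Speed limits (rad/s): [2.22, 2.22, 2.79, 2.79, 3.14, 3.14, 3.14].

## Interface

Orientations are given as a unit quaternion [x, y, z, w].
In Python, from workcell import * gives the robot as it stands.
- The arm moves only by the tool step_arm, never from a script. Its argument "commands" is one flat list of numbers, 7 for each row, row after row: the finger opening in mm, from 0 to 85.4, then the shift along the world's x, y, z as a fraction of full scale, then the turn, a rotation vector about the world's x, y, z as a fraction of full scale. A call has exactly 10 rows; each row is the pose to reach, as a shift and turn from the pose commanded when the call began, turning the shorter way round; what a row does not reach only later rows make up. Full scale, the value 1, is 0.6 m for a shift and pi rad for a turn. A row lasts 1/8 s, in which the tool goes at most 62.5 mm and 10.7 degrees, less where a joint would pass 70% of its speed; a pose out of reach is approached as far as the arm can. A call with a number of a shift or a turn outside -1 to 1 is refused whole. A call with a gripper value outside its range is refused whole. The fingers move at their own pace and stop on an object; "squeeze" is the grip in N (left out, the last holds). Time passes only in rows, so rows that repeat a pose let the fingers close, or fill a call up. It gives the time, the measured TCP pose, the force, the opening and the grip force at its end, in the units of the state.
- get_obs(): the state, without advancing time (a new reading comes with each control period).
- camera(name): name is "scene" or "top"; returns the picture (480x640x3 uint8, red, green, blue); there is no depth.
- camera_params(name): a dict with "mtx" (3x3 intrinsics, pixels), "extrinsics" (4x4, takes a point from world to camera coordinates). Camera axes: x right, y down, z forward; pixel columns grow to the right and rows downward; lengths in m; the calibration is good to about 2 mm. A picture is of the moment at which its call begins. camera_params takes no time and is no camera call.
- hand_in(): hands the job in; it is judged then, once.
The state is a dict: "clock": time; "joint_pos": joint angles; "joint_velocities": joint speeds; "tau": joint torques, N m; "position": TCP position; "ee_rot": TCP orientation; "ft_force": force on the tool from outside, world axes, zero at the start; "torque": the same for the moment, N m; "grip_width": opening from 0.0 (shut) to 1.0 (fully open); "grasp_force": force on a finger pad.
Only numpy, scipy, OpenCV 4.12 (cv2) and the standard library are available. Lean on these libraries where they do the work, as an engineer would, in place of code of your own. Each camera call takes 0.05 s, during which the arm holds its last target. There are 200 camera calls.

## Working session

There is one attempt and no reset: what is moved stays moved. The work goes in short steps, Python scripts to look and compute and a tool call to move; the robot and the scene stay as the last step left them, time stands still between calls to the robot, and variables do not carry over. Pictures are saved under pics/ and viewed, at most 10 in all, crops included, and the job is handed in when it is done.

Besides the shell and the picture viewer there is one more tool, called after ">>>" by a JSON object that holds its "method" and its "body". step_arm: Moves the arm, as the interface text tells. Its arguments: {"type":"object","properties":{"commands":{"type":"array","items":{"type":"number"}},"squeeze":{"type":"number"}},"required":["commands"]}

```bash
mkdir -p pics; python3 - <<'E'
from workcell import *
import cv2
for n in("scene","top"):
    im=camera(n); cv2.imwrite(f"pics/{n}0.png",im[:,:,::-1]); p=camera_params(n); print(n,p["mtx"].tolist(),p["extrinsics"].round(4).tolist())
o=get_obs();print(o["clock"],o["position"],o["ee_rot"],o["ft_force"],o["grip_width"])
E
```

```text
scene [[594.1364286807976, 0.0, 326.05300496026535], [0.0, 594.1364286807976, 249.0119051712741], [0.0, 0.0, 1.0]] [[-0.4388, 0.8985, -0.0118, 0.2178], [0.7656, 0.3669, -0.5284, -0.3573], [-0.4704, -0.2409, -0.8489, 1.6667], [0.0, 0.0, 0.0, 1.0]]
top [[480.45989391249935, 0.0, 324.6431787154546], [0.0, 480.45989391249935, 238.76139988855334], [0.0, 0.0, 1.0]] [[0.0553, -0.9985, -0.0012, -0.0103], [-0.9771, -0.0539, -0.2058, 0.5496], [0.2055, 0.0126, -0.9786, 0.9207], [0.0, 0.0, 0.0, 1.0]]
0.1 [ 0.23450609 -0.57898159  0.23063067] [ 9.81544735e-01  1.91231674e-01 -1.42742782e-04 -5.99118705e-04] [ 0.5801976   0.30752164 -0.20715338] 0.9957247787544622
```

View pics/scene0.png

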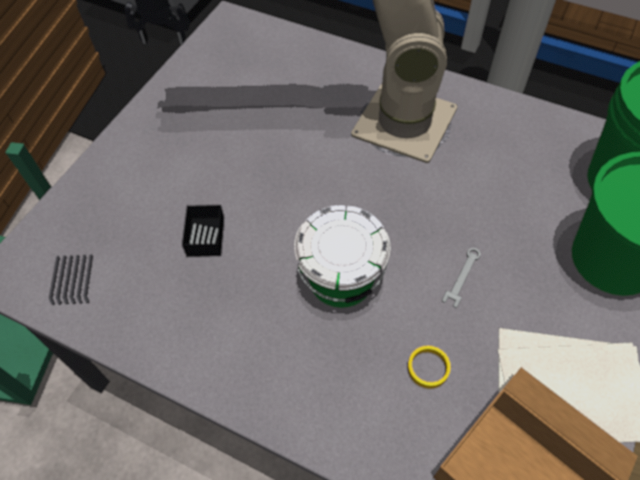

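View pics/top0.png

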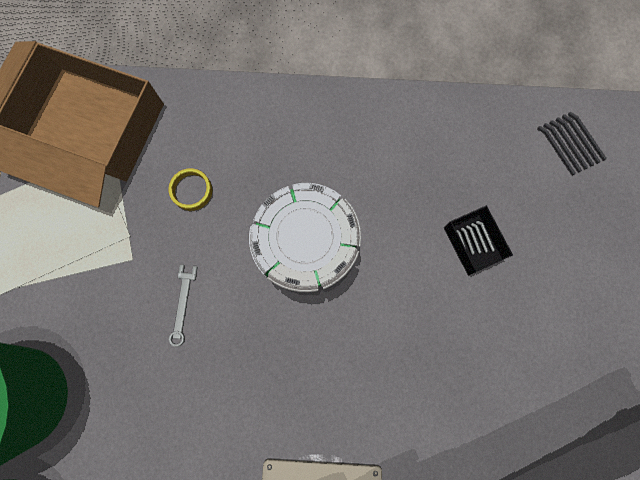

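```bash
cat > h.py <<'E'
from workcell import *
import cv2, numpy as np
def ray(n,uv,z):
    p=camera_params(n);K,E=p["mtx"],p["extrinsics"];R,t=E[:3,:3],E[:3,3]
    d=(R.T@np.linalg.inv(K)@np.c_[uv,np.ones(len(uv))].T).T;c=-R.T@t
    return c+d*((z-c[2])/d[:,2])[:,None]
E
python3 - <<'E'
from h import *
for n,(cx,cy) in (("top",(305,236)),("scene",(342,248))):
    im=cv2.imread(f"pics/{n}0.png");hsv=cv2.cvtColor(im,cv2.COLOR_BGR2HSV)
    # lid panel slits: green; pads: dark grey
    v,u=np.mgrid[:480,:640];P=ray(n,np.c_[u.ravel(),v.ravel()].astype(float),0.1575).reshape(480,640,3)
    g=cv2.inRange(hsv,(45,80,40),(75,255,255));w=(hsv[:,:,2]>150)&(hsv[:,:,1]<40)&(np.hypot(u-cx,v-cy)<75)
    cnt=max(cv2.findContours(w.astype(np.uint8)*255,0,2)[0],key=cv2.contourArea)
    print(n,"lid",cv2.fitEllipse(cv2.convexHull(cnt)))
    c0=ray(n,np.array([[cx,cy]],float),0.1525)[0];print("c0",c0.round(4))
    d=np.hypot(P[...,0]-c0[0],P[...,1]-c0[1])
    for nm,m in(("pad",(hsv[:,:,2]<130)&(hsv[:,:,1]<60)&(d>.075)&(d<.1)),("slit",(g>0)&(d>.06)&(d<.098))):
        k,l,s,c=cv2.connectedComponentsWithStats(m.astype(np.uint8),connectivity=8)
        for i in range(1,k):
            if s[i,4]>=8:
                q=[ray(n,c[i:i+1],z)[0][:2].round(4) for z in(.159,.169)];print(nm,c[i].round(1),s[i,4],q[0],q[1])
    cv2.imwrite(f"pics/{n}0c.png",cv2.resize(im[cy-70:cy+70,cx-75:cx+75],None,fx=4,fy=4,interpolation=cv2.INTER_CUBIC))
E
```

```text
top lid ((303.9119873046875, 234.83724975585938), (103.04676818847656, 112.2933120727539), 72.69405364990234)
c0 [0.5325 0.0551 0.1525]
pad [290.4 186.9] 12 [0.6229 0.0878] [0.6197 0.0869]
pad [316.1 188. ] 44 [0.6234 0.0399] [0.6202 0.0396]
pad [307.5 190. ] 8 [0.6187 0.0557] [0.6155 0.0551]
pad [269.5 202.1] 69 [0.5915 0.1245] [0.5887 0.1231]
pad [341.9 198.5] 12 [ 0.6058 -0.009 ] [ 0.6028 -0.0088]
pad [350.7 220.4] 65 [ 0.565  -0.0271] [ 0.5625 -0.0267]
pad [356.2 223.9] 32 [ 0.5589 -0.0375] [ 0.5565 -0.0369]
pad [259.6 220.9] 8 [0.5549 0.1396] [0.5525 0.1381]
pad [254.8 222. ] 9 [0.5523 0.1483] [0.5499 0.1467]
pad [335.2 270.4] 289 [ 0.4712 -0.0033] [ 0.4698 -0.0031]
pad [256.4 247.8] 71 [0.5044 0.1414] [0.5026 0.1398]
pad [286.2 281.1] 116 [0.4471 0.0831] [0.446  0.0822]
slit [292.7 194.9] 36 [0.6077 0.0825] [0.6047 0.0816]
slit [334.5 204.7] 30 [0.5931 0.0041] [0.5902 0.0042]
slit [262.7 225.2] 31 [0.5471 0.1333] [0.5448 0.1319]
slit [345.2 244.9] 17 [ 0.5186 -0.0192] [ 0.5166 -0.0189]
slit [273.4 266.6] 32 [0.4719 0.1078] [0.4704 0.1066]
slit [317.1 278. ] 34 [0.4557 0.0283] [0.4545 0.028 ]
scene lid ((341.4624938964844, 245.5152130126953), (82.41522979736328, 97.18987274169922), 87.72386932373047)
c0 [0.5398 0.0611 0.1525]
pad [365.8 215.2] 12 [0.4441 0.0736] [0.4507 0.076 ]
pad [300.4 236.9] 29 [ 0.5567 -0.0297] [ 0.5623 -0.0263]
pad [384.2 245.3] 26 [0.4986 0.1406] [0.5047 0.1425]
pad [300.1 259.4] 24 [ 0.607  -0.0046] [ 0.6121 -0.0014]
pad [379.8 269.3] 25 [0.5568 0.1557] [0.5624 0.1574]
pad [315.2 272.6] 28 [0.6218 0.0384] [0.6268 0.0411]
pad [353.4 282.7] 71 [0.6092 0.1196] [0.6143 0.1216]
slit [337.3 281.1] 34 [0.6202 0.0883] [0.6252 0.0906]
```

View pics/top0c.png

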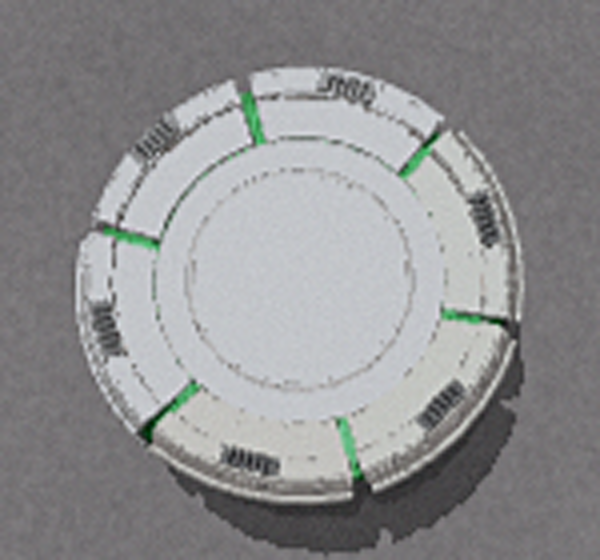

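View pics/scene0c.png

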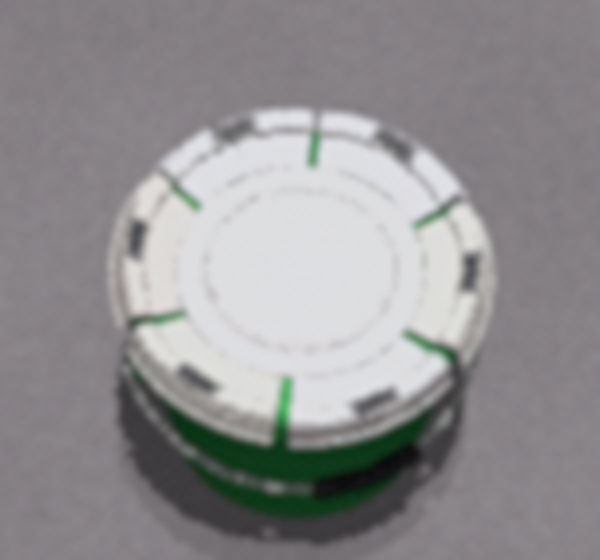

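Top crop: the lid centre is at about pixel (305,236). Six dark pads sit at about (317,188), (269,201), (257,248), (293,281), (341,267) and (351,221), with green slits between them. In the scene crop, the grip at (358,296) puts section 1 at a bearing of about 50°. I'll press all six.

>>> {"method": "step_arm", "body": {"commands": [0, 0.5472, 0.9172, -0.03, 0, 0, 0, 0, 0.5472, 0.9172, -0.03, 0, 0, 0, 0, 0.5472, 0.9172, -0.03, 0, 0, 0, 0, 0.5472, 0.9172, -0.03, 0, 0, 0, 0, 0.5472, 0.9172, -0.03, 0, 0, 0, 0, 0.5472, 0.9172, -0.03, 0, 0, 0, 0, 0.5472, 0.9172, -0.03, 0, 0, 0, 0, 0.5472, 0.9172, -0.03, 0, 0, 0, 0, 0.5472, 0.9172, -0.03, 0, 0, 0, 0, 0.5472, 0.9172, -0.03, 0, 0, 0], "squeeze": 20}}

```text
clock: 1.35
position: [0.5553, -0.0412, 0.2136]
ee_rot: [0.982, 0.191, -0.0, 0.0]
ft_force: [0.4, -1.0, 0.6]
grip_width: -0.001
grasp_force: 0.0
```

>>> {"method": "step_arm", "body": {"commands": [0, 0.0125, 0.0208, -0.03, 0, 0, 0, 0, 0.0125, 0.0208, -0.05, 0, 0, 0, 0, 0.0125, 0.0208, -0.056, 0, 0, 0, 0, 0.0125, 0.0208, -0.06, 0, 0, 0, 0, 0.0125, 0.0208, -0.065, 0, 0, 0, 0, 0.0125, 0.0208, -0.07, 0, 0, 0, 0, 0.0125, 0.0208, -0.073, 0, 0, 0, 0, 0.0125, 0.0208, -0.076, 0, 0, 0, 0, 0.0125, 0.0208, -0.076, 0, 0, 0, 0, 0.0125, 0.0208, -0.076, 0, 0, 0]}}

```text
clock: 2.6
position: [0.5624, -0.0303, 0.1684]
ee_rot: [0.982, 0.191, 0.0, 0.0]
ft_force: [-0.5, -1.9, 2.0]
grip_width: -0.004
grasp_force: 1.2
```

```bash
python3 - <<'E'
from h import *
im=camera("scene"); cv2.imwrite("pics/s1.png",cv2.resize(im[120:330,230:480,::-1],None,fx=2.8,fy=2.8,interpolation=cv2.INTER_CUBIC)); print(get_obs()["position"],get_obs()["ft_force"])
E
```

```text
[ 0.56237586 -0.03028654  0.1683245 ] [ 0.62024694 -2.01116457  2.13223075]
```

View pics/s1.png

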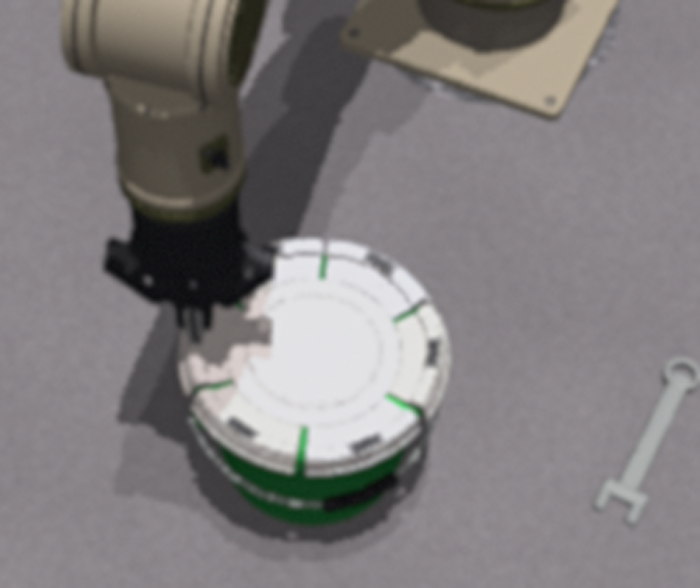

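The fingertips sit on the pad at about (195,325) in the picture with light contact. I'll keep pressing.

>>> {"method": "step_arm", "body": {"commands": [0, 0, 0, -0.003, 0, 0, 0, 0, 0, 0, -0.006, 0, 0, 0, 0, 0, 0, -0.009, 0, 0, 0, 0, 0, 0, -0.012, 0, 0, 0, 0, 0, 0, -0.014, 0, 0, 0, 0, 0, 0, -0.014, 0, 0, 0, 0, 0, 0, -0.014, 0, 0, 0, 0, 0, 0, -0.014, 0, 0, 0, 0, 0, 0, -0.014, 0, 0, 0, 0, 0, 0, -0.014, 0, 0, 0]}}

```text
clock: 3.9
position: [0.5623, -0.0303, 0.1598]
ee_rot: [0.982, 0.191, 0.0, 0.0]
ft_force: [-0.9, 0.0, 1.2]
grip_width: -0.001
grasp_force: 0.0
```

>>> {"method": "step_arm", "body": {"commands": [0, 0, 0, 0.05, 0, 0, 0, 0, 0.098, 0.117, 0.05, 0, 0, 0, 0, 0.098, 0.117, 0.05, 0, 0, 0, 0, 0.098, 0.117, 0.04, 0, 0, 0, 0, 0.098, 0.117, 0.025, 0, 0, 0, 0, 0.098, 0.117, 0.018, 0, 0, 0, 0, 0.098, 0.117, 0.011, 0, 0, 0, 0, 0.098, 0.117, 0.005, 0, 0, 0, 0, 0.098, 0.117, 0, 0, 0, 0, 0, 0.098, 0.117, 0, 0, 0, 0]}}

```text
clock: 5.15
position: [0.6208, 0.04, 0.1595]
ee_rot: [0.982, 0.191, -0.0, -0.0]
ft_force: [-0.0, -0.1, -0.2]
grip_width: 0.002
grasp_force: 0.0
```

>>> {"method": "step_arm", "body": {"commands": [0, 0, 0, 0.05, 0, 0, 0, 0, -0.05, 0.141, 0.05, 0, 0, 0, 0, -0.05, 0.141, 0.05, 0, 0, 0, 0, -0.05, 0.141, 0.04, 0, 0, 0, 0, -0.05, 0.141, 0.025, 0, 0, 0, 0, -0.05, 0.141, 0.018, 0, 0, 0, 0, -0.05, 0.141, 0.011, 0, 0, 0, 0, -0.05, 0.141, 0.005, 0, 0, 0, 0, -0.05, 0.141, 0, 0, 0, 0, 0, -0.05, 0.141, 0, 0, 0, 0]}}

```text
clock: 6.4
position: [0.5909, 0.1245, 0.1596]
ee_rot: [0.982, 0.191, -0.0, 0.0]
ft_force: [0.4, -0.4, -0.1]
grip_width: -0.0
grasp_force: 0.0
```

>>> {"method": "step_arm", "body": {"commands": [0, 0, 0, 0.05, 0, 0, 0, 0, -0.147, 0.026, 0.05, 0, 0, 0, 0, -0.147, 0.026, 0.05, 0, 0, 0, 0, -0.147, 0.026, 0.04, 0, 0, 0, 0, -0.147, 0.026, 0.025, 0, 0, 0, 0, -0.147, 0.026, 0.018, 0, 0, 0, 0, -0.147, 0.026, 0.011, 0, 0, 0, 0, -0.147, 0.026, 0.005, 0, 0, 0, 0, -0.147, 0.026, 0, 0, 0, 0, 0, -0.147, 0.026, 0, 0, 0, 0]}}

```text
clock: 7.65
position: [0.5027, 0.1398, 0.1594]
ee_rot: [0.982, 0.191, -0.0, 0.0]
ft_force: [-0.7, -0.0, -1.0]
grip_width: -0.003
grasp_force: 0.0
```

>>> {"method": "step_arm", "body": {"commands": [0, 0, 0, 0.05, 0, 0, 0, 0, -0.098, -0.113, 0.05, 0, 0, 0, 0, -0.098, -0.113, 0.05, 0, 0, 0, 0, -0.098, -0.113, 0.04, 0, 0, 0, 0, -0.098, -0.113, 0.025, 0, 0, 0, 0, -0.098, -0.113, 0.018, 0, 0, 0, 0, -0.098, -0.113, 0.011, 0, 0, 0, 0, -0.098, -0.113, 0.005, 0, 0, 0, 0, -0.098, -0.113, 0, 0, 0, 0, 0, -0.098, -0.113, 0, 0, 0, 0]}}

```text
clock: 8.9
position: [0.444, 0.0725, 0.1594]
ee_rot: [0.982, 0.191, -0.0, -0.0]
ft_force: [-0.1, -0.9, -0.9]
grip_width: 0.002
grasp_force: 0.0
```

>>> {"method": "step_arm", "body": {"commands": [0, 0, 0, 0.05, 0, 0, 0, 0, 0.051, -0.141, 0.05, 0, 0, 0, 0, 0.051, -0.141, 0.05, 0, 0, 0, 0, 0.051, -0.141, 0.04, 0, 0, 0, 0, 0.051, -0.141, 0.025, 0, 0, 0, 0, 0.051, -0.141, 0.018, 0, 0, 0, 0, 0.051, -0.141, 0.011, 0, 0, 0, 0, 0.051, -0.141, 0.005, 0, 0, 0, 0, 0.051, -0.141, 0, 0, 0, 0, 0, 0.051, -0.141, 0, 0, 0, 0]}}

```text
clock: 10.15
position: [0.4745, -0.0118, 0.1595]
ee_rot: [0.981, 0.192, -0.0, -0.0]
ft_force: [-0.0, -0.5, -0.4]
grip_width: -0.002
grasp_force: 0.0
```

>>> {"method": "step_arm", "body": {"commands": [0, 0, 0, 0.08, 0, 0, 0, 0, 0, -0.1, 0.1, 0, 0, 0, 0, 0, -0.2, 0.12, 0, 0, 0, 0, 0, -0.3, 0.12, 0, 0, 0, 0, 0, -0.4, 0.12, 0, 0, 0, 0, 0, -0.5, 0.12, 0, 0, 0, 0, 0, -0.6, 0.12, 0, 0, 0, 0, 0, -0.6, 0.12, 0, 0, 0, 0, 0, -0.6, 0.12, 0, 0, 0, 0, 0, -0.6, 0.12, 0, 0, 0]}}

```text
clock: 11.4
position: [0.4753, -0.3708, 0.232]
ee_rot: [0.981, 0.192, 0.0, -0.0]
ft_force: [-0.1, 1.1, 0.7]
grip_width: -0.002
grasp_force: 0.0
```

```bash
python3 - <<'E'
from h import *
out=[]
for n,(cx,cy) in (("top",(305,236)),("scene",(342,248))):
    im=camera(n)[:,:,::-1]; cv2.imwrite(f"pics/{n}9.png",im)
    out.append(cv2.resize(im[cy-65:cy+65,cx-65:cx+65],(400,400),interpolation=cv2.INTER_CUBIC))
cv2.imwrite("pics/end.png",np.hstack(out)); print(get_obs()["position"])
E
```

```text
[ 0.4751325  -0.37116404  0.23211997]
```

View pics/end.png

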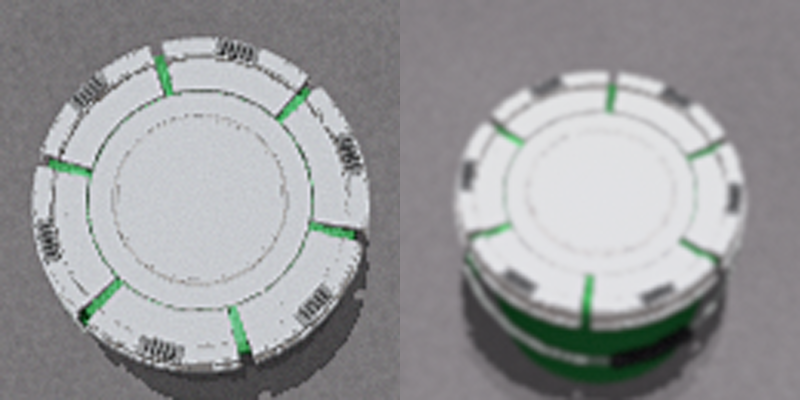

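All six sections now have the same shade and radius in both views: top on the left, centre (200,200); scene on the right, centre (600,200). I'll check the shade numerically, check the bystanders for movement, and hand in if both are even.

```bash
python3 - <<'E'
from h import *
a,b=[cv2.imread(f"pics/top{i}.png") for i in(0,9)]
c=np.array([.5325,.0560]);v,u=np.mgrid[:480,:640]
P=ray("top",np.c_[u.ravel(),v.ravel()].astype(float),.157).reshape(480,640,3)[...,:2]-c
r=np.hypot(*P.transpose(2,0,1));th=np.degrees(np.arctan2(P[...,1],P[...,0]))
sh=[]
for k in range(6):
    m=(r>.072)&(r<.082)&(abs((th-49.7-60*k+180)%360-180)<20)
    sh.append([np.median(i[m],axis=0).astype(int) for i in(a,b)]);print(k+1,*sh[-1])
d=[cv2.absdiff(a,b)[y0:y1,x0:x1].mean() for x0,x1,y0,y1 in((160,220,160,215),(165,205,255,350),(435,520,200,280))];print(d)
s=np.array([x[1] for x in sh])
if np.ptp(s,axis=0).max()<6: print(hand_in())
E
```

```text
1 [202 197 195] [207 203 200]
2 [201 197 195] [207 202 200]
3 [191 194 195] [206 202 200]
4 [193 197 195] [206 202 200]
5 [195 198 195] [206 202 200]
6 [202 197 195] [207 202 200]
[np.float64(3.9006060606060604), np.float64(3.950438596491228), np.float64(5.477598039215686)]
the job is handed in; nothing more can be done
None
```

I pressed all six rim sections and handed the job in. Both camera views show the whole rim flush, with the pail where it stood and no sign that the tape, wrench or bin moved; the hand-in returned no verdict.

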